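# Push the sample plate out past the end of the tester case

### The arm

A 7-joint arm with a two-finger parallel gripper is mounted at the origin on the work surface. World frame = base frame: x ahead of the robot, y to its left, z up, the work surface at z = 0. Lengths are in m, angles in rad, forces in N, time in s.
With the tool pointing down it reaches from about 0.425 to 0.925 m from the base axis. Payload 6.8 kg.
Tool frame: the origin (TCP) lies on the centre line of the jaws, within the pads' length; the fingertips stand 19 mm ahead of it and the grasp point (between the pads) is the TCP (r.tip_extent is the y of the fingertips in the tool frame, in m); y points along the fingers, z is the direction in which the jaws open and shut, and the axes are right-handed (so a half turn about y gives the same grasp; the last joint's range is limited). The gripper opens to 85 mm and grips with 20 to 120 N. Pads are 22 mm wide; open, the fingers measure 114 mm over their backs; the gripper's body (76 mm by 85 mm) begins 54 mm behind the grasp point. The pads swing forward as they close: fully open they stand 13 mm farther back than shut.
Start: joints at [1.07, 0.477, 0.022, 1.555, -0.011, 1.109, -0.083], TCP at [0.258, -0.624, 0.25] pointing down, gripper open.
Joint ranges: [-2.96, 2.96], [-0.34, 2.1], [-1.41, 1.46], [0.24, 2.44], [-1.37, 4.51], [0.17, 1.92], [-2.96, 2.96]. Speed limits (rad/s): [2.39, 2.39, 3.14, 3.14, 3.14, 3.14, 3.14].

### API

Orientations are given as a rotation vector (axis times angle).
In Python, from bench import r gives the robot as it stands. The module is installed in compiled form; this text tells all that it offers.
- The arm moves only by the tool jog_arm, never from a script. Its argument "motion" is a list of rows, each a list of 3 entries, a list of its own where there are three numbers: the opening, from 0 (shut) to 1 (fully open), then the shift along the tool's x, y, z in m, then the turn, a rotation vector about the tool's x, y, z in degrees. A call has 1 to 10 rows; each row shifts and turns the commanded pose from where the row before left it, along the tool's axes as they then stand; what a row does not reach is not made up. A row lasts 1/12 s, in which the tool goes at most 41.7 mm and 7.16 degrees, less where a joint would pass 70% of its speed; a pose out of reach is approached as far as the arm can. A call with a gripper value outside its range is refused whole. The fingers move at their own pace and stop on an object; "force" is the grip in N (left out, the last holds). Time passes only in rows, so rows that do not move let the fingers close. It gives the time, the measured TCP pose, the force and the opening at its end, in the units of the state.
- r.get_obs(): the state, without advancing time (a new reading comes with each control period).
- r.grab_frame(name): name is "side" or "top" or "wrist"; returns a dict with "image" (384x512x3 uint8, red, green, blue), "range_z" (384x512 float32, m along the optical axis (not along the pixel's ray), 0 where there is no reading), "fx", "fy", "cx", "cy" (pixels), "k1" (the pictures are not rectified: a ray, as slopes to the right and down, at radius r is drawn at 1 + k1 r^2 times it, then the intrinsics apply), "xyz" and "orientation" of the camera in the world. Camera axes: x right, y down, z forward; pixel columns grow to the right and rows downward; lengths in m; the calibration is good to about 2 mm. A picture is of the moment at which its call begins.
- r.hand_in(): hands the job in, once; it reports no verdict.
The state is a dict: "clock": time; "joints": joint angles; "qvel": joint speeds; "tau": joint torques, N m; "tcp_pos": TCP position; "orientation": TCP orientation; "contact_force": force on the tool from outside, world axes, zero at the start; "moment": the same for the moment, N m; "grip_width": finger opening in m.
Only numpy, scipy, OpenCV 4.12 (cv2) and the standard library are available. Lean on these libraries where they do the work, as an engineer would, in place of code of your own. Each camera call takes 0.05 s, during which the arm holds its last target.

### The job

The flat aluminium plate on top of the blue case cannot be picked up while it lies flat, so push it with your fingertips along the case towards the end beside which the green tray stands, until the whole orange band at that end of the plate sticks out past the end of the case while well over half of the plate still rests on it. Leave the plate flat and straight along the case, inside its long sides; never lift, tip or drop it. Do not disturb the tray, the bottle or the jar, and finish with the hand clear of everything.

Things in the scene. Friction and masses are not known exactly. Their poses are not given: they have to be found in the camera images.
- case: Fixed blue instrument case, a plain box 220 (its x) by 360 (its y) by 70 mm high, with a flat smooth lid without rim: the ledge. Origin: centre of its underside, on the bench; lid 70 mm above it. Its y axis runs along its length, so its two ends are at y = +180 and -180 mm in its frame, its long sides at x = +110 and -110 mm. Its yaw varies.
- plate: Loose flat aluminium plate, 100 (its x) by 150 (its y) by 6 mm thick, about 0.24 kg (varies), lying on the lid, too wide to be gripped across. A band 30 mm long at each of its two short ends is orange, the middle is bare metal. Origin: centre of its underside. Its y axis is its length and starts within about 0.15 rad of the case's y axis. Slides with ordinary friction (about 1 to 4 N to push).
- tray: Loose green open parts tray, 150 by 100 by 35 mm high, on the bench beyond one end of the case (at +y or -y in the case's frame), 50 mm or more clear of that end: the plate is to be pushed towards it. Origin: centre of its underside. Not to be moved.
- bottle: Loose amber bottle with white cap, 60 mm across, 120 mm high, on the bench beyond the other end of the case. Origin: centre of its underside. Not to be moved.
- jar: Loose small white jar with black cap, 36 mm across, 45 mm high, standing on the lid beside the plate, towards the case's +x side. Origin: centre of its underside. Not to be moved.
There are look-alikes about, which are no part of the job. There is more than one size of the plate; the job needs the middle-sized.

How it is judged:
By the outcome, as a careful person would: the job done as asked, in the order asked, and still so for the second after the job is handed in, with the robot touching nothing.
It also fails if it takes over 42 s, if anything falls off the work surface, if the arm or the gripper's body presses on something with over 40 N, if the wrist force passes 120 N, or if a joint passes its speed limit or range.

## Working session

There is one attempt and no reset: what is moved stays moved. The work goes in short steps, Python scripts to look and compute and a tool call to move; the robot and the scene stay as the last step left them, time stands still between calls to the robot, and variables do not carry over. Pictures are saved under pics/ and viewed, and the job is handed in when it is done.

Besides the shell and the picture viewer there is one more tool, called after "Emit:" as name(argument=value, ...), one argument or row to a line, values as JSON. jog_arm: Moves the arm, as the interface text tells. Its arguments: {"type":"object","properties":{"motion":{"type":"array","items":{"type":"array"}},"force":{"type":"number"}},"required":["motion"]}

```bash
mkdir -p pics; ls
cat > h.py <<'E'
import numpy as np, cv2
from scipy.spatial.transform import Rotation as R
from bench import r
def grab(name,fn):
    f=r.grab_frame(name); cv2.imwrite('pics/'+fn+'.png',cv2.cvtColor(f['image'],cv2.COLOR_RGB2BGR))
    np.savez('pics/'+fn+'.npz',**f); return f
def rays(f,px):
    K=np.array([[f['fx'],0,f['cx']],[0,f['fy'],f['cy']],[0,0,1]],float)
    p=np.array(px,float).reshape(-1,1,2)
    u=cv2.undistortPoints(p,K,np.array([float(f['k1']),0,0,0])).reshape(-1,2)
    return np.c_[u,np.ones(len(u))]
def rot(f):
    o=np.array(f['orientation']); return R.from_rotvec(o).as_matrix() if o.shape==(3,) else o
def at_z(f,px,z):
    d=rays(f,px)@rot(f).T; c=np.array(f['xyz']); return c+d*((z-c[2])/d[:,2])[:,None]
def at_depth(f,px):
    d=rays(f,px); p=np.array(px).astype(int); z=f['range_z'][p[:,1],p[:,0]]
    return (d*z[:,None])@rot(f).T+np.array(f['xyz'])
E
python3 - <<'E'
from h import *
o=r.get_obs(); print(o)
for n in ['side','top','wrist']:
    f=grab(n,n+'0'); print(n,f['xyz'],f['orientation'],f['fx'],f['k1'])
print(r.tip_extent)
E
```

```text
pics
{'clock': 0.0, 'joints': array([ 1.06988764,  0.47782647,  0.02231476,  1.55646761, -0.01151932,
        1.10928486, -0.08313096]), 'qvel': array([ 0.00035794,  0.00082444,  0.00076388, -0.00019646,  0.00022244,
       -0.00039326,  0.00046566]), 'tau': array([-9.20253515e-04, -5.96449864e+01,  1.60775967e+00, -2.81197500e+01,
        1.25712622e-02,  9.52205068e-03, -7.56697318e-06]), 'tcp_pos': array([ 0.25817081, -0.62306628,  0.24930068]), 'orientation': array([-0.39963837,  2.00794135, -2.0042631 ]), 'contact_force': array([0.27632502, 0.66634408, 0.03760007]), 'moment': array([ 0.02448608,  0.0282638 , -0.08392758]), 'grip_width': 0.08560782514668296}
side [ 0.48286271 -0.81742799  0.79351495] [-2.26610142  0.08400808 -0.01132267] 381.3841522697817 -0.06580420896623666
top [0.34904647 0.01757037 1.12878431] [-2.11584621  2.12548567 -0.18619231] 449.2828099777096 0.052335868441594914
wrist [ 0.31867592 -0.59766843  0.37174463] [ 2.42211431 -1.61676866 -0.2209765 ] 283.4870502449402 -0.003520377086320606
0.019
```

View pics/top0.png

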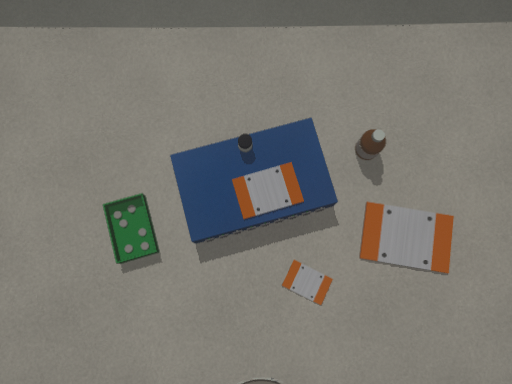

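View pics/side0.png

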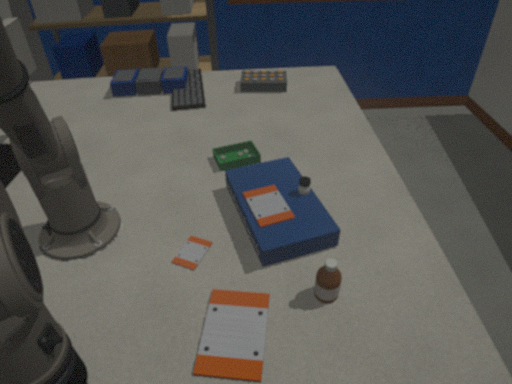

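The top view shows the case at (253,180), the plate on it at (268,190) and the jar at (245,142). The tray is beyond the left end at (131,229) and the bottle beyond the right end at (372,142). The loose plates at (307,282) and (407,237) are look-alikes. I'll enlarge this view.

Run:
```python
import cv2
im=cv2.imread('pics/top0.png'); c=im[110:250,160:345]
c=cv2.convertScaleAbs(c,alpha=1.6); cv2.imwrite('pics/c0.png',cv2.resize(c,None,fx=4,fy=4,interpolation=cv2.INTER_CUBIC))
```

```text
(no output)
```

View pics/c0.png

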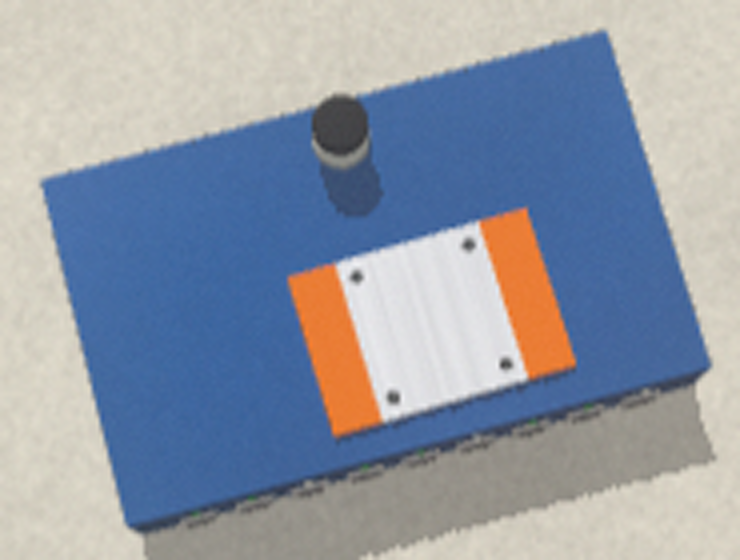

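```bash
cat >> h.py <<'E'
class F(dict): pass
def load(fn): return dict(np.load('pics/'+fn+'.npz'))
E
python3 - <<'E'
from h import *
f=load('top0')
cv=lambda a:(np.array(a,float)+.5)/4-.5+np.array([160,110])
C=at_z(f,cv([(42,181),(607,31),(711,370),(132,525)]),.07)
P=at_z(f,cv([(288,276),(527,208),(576,367),(335,438)]),.076)
print(C.round(4),P.round(4))
d=lambda A:[np.linalg.norm(A[i]-A[(i+1)%4]).round(4) for i in range(4)]
print(d(C),d(P)); print(at_depth(f,cv([(200,300),(430,320),(340,120)])), C.mean(0),P.mean(0))
# case axis towards tray : from right to left
u=(C[0]-C[1])+(C[3]-C[2]);u/=np.linalg.norm(u)
v=(P[0]-P[1])+(P[3]-P[2]);v/=np.linalg.norm(v)
print('axis',u,np.degrees(np.arctan2(u[1],u[0])),np.degrees(np.arctan2(v[1],v[0])))
n=np.array([-u[1],u[0],0]); c=C.mean(0)
for nm,q in [('C',C),('P',P),('jar',at_z(f,cv([(340,122)]),.115)),('tray',at_z(f,[(131,229)],0.03)),('bottle',at_z(f,[(379,135)],.12))]:
    print(nm,np.c_[(q-c)@u,(q-c)@n].round(4).tolist(), q.mean(0).round(3))
o=r.get_obs(); print(R.from_rotvec(o['orientation']).as_matrix().round(3))
E
```

```text
[[ 0.6441  0.2174  0.07  ]
 [ 0.7375 -0.1289  0.07  ]
 [ 0.5253 -0.1846  0.07  ]
 [ 0.4348  0.1586  0.07  ]] [[ 0.5828  0.0672  0.076 ]
 [ 0.6239 -0.0769  0.076 ]
 [ 0.5265 -0.1039  0.076 ]
 [ 0.4848  0.0391  0.076 ]]
[np.float64(0.3587), np.float64(0.2194), np.float64(0.355), np.float64(0.2175)] [np.float64(0.1498), np.float64(0.101), np.float64(0.1489), np.float64(0.1019)]
[[ 0.56938978  0.12027198  0.07109592]
 [ 0.55519327 -0.01764371  0.07711834]
 [ 0.66604763  0.03499999  0.11997609]] [0.5854355  0.01565725 0.07      ] [ 0.55450566 -0.01861662  0.076     ]
axis [-0.25773721  0.96621505  0.        ] 104.93583855416966 106.0969899510068
C [[0.1798, -0.1087], [-0.1789, -0.1097], [-0.178, 0.1097], [0.177, 0.1087]] [0.585 0.016 0.07 ]
P [[0.0505, -0.0107], [-0.0993, -0.0133], [-0.1003, 0.0877], [0.0486, 0.0912]] [ 0.555 -0.019  0.076]
jar [[-0.0021, -0.0832]] [0.666 0.035 0.115]
tray [[0.3198, 0.0363]] [0.468 0.315 0.03 ]
bottle [[-0.3059, -0.0106]] [ 0.675 -0.277  0.12 ]
[[-0.924 -0.001  0.383]
 [-0.383  0.001 -0.924]
 [ 0.    -1.    -0.001]]
```

View pics/wrist0.png

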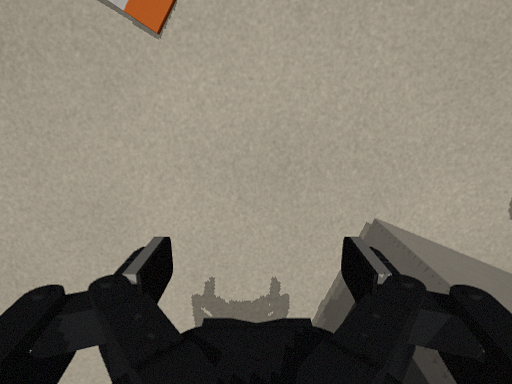

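Emit:
jog_arm(
  motion=[
    [0.7,[0,0,0],[0,-7,0]],
    [0.7,[0,0,0],[0,-7,0]],
    [0.7,[0,0,0],[0,-7,0]],
    [0.7,[0,0,0],[0,-7,0]],
    [0.7,[0,0,0],[0,-7,0]],
    [0.7,[0,0,0],[0,-7,0]],
    [0.7,[0,0,0],[0,-7,0]],
    [0.7,[0,0,0],[0,-7,0]],
    [0.7,[0,0,0],[0,-7,0]],
    [0.7,[0,0,0],[0,-7,0]],
  ],
)

```text
clock: 0.98
tcp_pos: [0.2582, -0.6234, 0.2499]
orientation: [-1.232, 1.173, -1.172]
contact_force: [-0.2, 0.2, -0.9]
grip_width: 0.0599
```

Emit:
jog_arm(
  motion=[
    [0.7,[0,0,0],[0,-6.2,0]],
    [0.7,[0,0,0],[0,-6.2,0]],
    [0.7,[0,0,0],[0,0,0]],
  ],
)

```text
clock: 1.23
tcp_pos: [0.2581, -0.6235, 0.2498]
orientation: [-1.322, 1.013, -1.012]
contact_force: [-0.7, 0.2, -0.4]
grip_width: 0.0599
```

```bash
cat >> h.py <<'E'
c0=np.array([0.5854355,0.01565725,0]); u=np.array([-0.25773721,0.96621505,0]); n=np.array([-u[1],u[0],0])
def st(s=None,nn=None,z=None):
    o=r.get_obs(); M=R.from_rotvec(o['orientation']).as_matrix(); p=o['tcp_pos']
    print('t',o['clock'],'s,n,z',((p-c0)@u).round(4),((p-c0)@n).round(4),p[2].round(4),'F',o['contact_force'].round(2),'w',o['grip_width'])
    print('yaw err deg',(np.degrees(np.arctan2(M[1,0],M[0,0]))+75.06).round(2),'ydir',M[:,1].round(4),'j',o['joints'].round(2))
    if s is not None:
        t=c0+s*u+nn*n; t[2]=z; print('tool shift',(M.T@(t-p)).round(4))
E
python3 -c "
from h import *
st(-.14,.039,.25)"
```

```text
t 1.2333 s,n,z -0.5332 0.481 0.2498 F [-0.74  0.17 -0.39] w 0.05989508949373975
yaw err deg 0.17 ydir [-2.e-04  8.e-04 -1.e+00] j [ 1.28  0.49 -0.28  1.54  0.15  1.13  1.23]
tool shift [-3.919e-01  2.000e-04  4.432e-01]
```

Emit:
jog_arm(
  motion=[
    [0.7,[-0.022,0,0.0246],[0,0,0]],
    [0.7,[-0.022,0,0.0246],[0,0,0]],
    [0.7,[-0.022,0,0.0246],[0,0,0]],
    [0.7,[-0.022,0,0.0246],[0,0,0]],
    [0.7,[-0.022,0,0.0246],[0,0,0]],
    [0.7,[-0.022,0,0.0246],[0,0,0]],
    [0.7,[-0.022,0,0.0246],[0,0,0]],
    [0.7,[-0.022,0,0.0246],[0,0,0]],
    [0.7,[-0.022,0,0.0246],[0,0,0]],
  ],
)

```text
clock: 1.98
tcp_pos: [0.4219, -0.3739, 0.2503]
orientation: [-1.32, 1.018, -1.018]
contact_force: [-0.1, 0.1, -0.1]
grip_width: 0.06
```

Emit:
jog_arm(
  motion=[
    [0.7,[-0.022,0,0.0246],[0,0,0]],
    [0.7,[-0.022,0,0.0246],[0,0,0]],
    [0.7,[-0.022,0,0.0246],[0,0,0]],
    [0.7,[-0.022,0,0.0246],[0,0,0]],
    [0.7,[-0.022,0,0.0246],[0,0,0]],
    [0.7,[-0.022,0,0.0246],[0,0,0]],
    [0.7,[-0.022,0,0.0246],[0,0,0]],
    [0.7,[-0.02,0,0.0246],[0,0,0]],
    [0.7,[-0.01,0,0.0246],[0,0,0]],
    [0.7,[0,0,0],[0,0,0]],
  ],
)

```text
clock: 2.82
tcp_pos: [0.5914, -0.1344, 0.2506]
orientation: [-1.318, 1.012, -1.012]
contact_force: [0.1, 0.1, -0.8]
grip_width: 0.0596
```

```bash
python3 -c "
from h import *
st(-.14,.039,.12)
grab('wrist','w1');grab('top','t1')"
```

```text
t 2.8167 s,n,z -0.1466 0.0329 0.2506 F [ 0.11  0.06 -0.79] w 0.05960096330831286
yaw err deg 0.19 ydir [ 0.0028  0.0034 -1.    ] j [ 0.5   0.41 -0.5   1.7   0.21  1.08  0.2 ]
tool shift [-0.0063  0.1305 -0.0066]
```

View pics/w1.png

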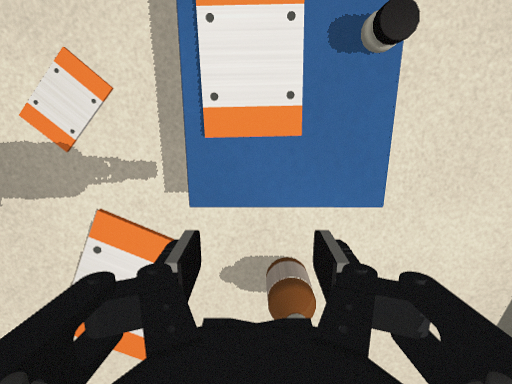

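The wrist view shows the plate's rear edge running from (204,137) to (302,135) and the near end of the case at row 207. The jaws are nearly centred on the plate. I'll cross-check positions with this camera.

```bash
python3 -c "
from h import *
f=load('w1')
for nm,p,z in [('plate rear',[(204,137),(302,135)],.076),('case end',[(190,207),(384,207)],.07)]:
    q=at_z(f,p,z)-c0; print(nm,(q@u).round(4),(q@n).round(4))
print(at_depth(f,[(250,60),(230,180)]))
"
```

```text
plate rear [-0.1002 -0.0978] [ 0.088  -0.0129]
case end [-0.1779 -0.1773] [ 0.1082 -0.1097]
[[ 0.55332028 -0.0209383   0.0761697 ]
 [ 0.56269181 -0.14221607  0.07049316]]
```

Emit:
jog_arm(
  motion=[
    [0.7,[-0.002,0.025,-0.0025],[0,0,0]],
    [0.7,[-0.002,0.025,-0.0025],[0,0,0]],
    [0.7,[0,0.025,0],[0,0,0]],
    [0.7,[0,0.025,0],[0,0,0]],
    [0.7,[0,0.025,0],[0,0,0]],
    [0.7,[0,0.01,0],[0,0,0]],
    [0.7,[0,0.005,0],[0,0,0]],
    [0.7,[0,0,0],[0,0,0]],
    [0.7,[0,0,0],[0,0,0]],
  ],
)

```text
clock: 3.67
tcp_pos: [0.5827, -0.1385, 0.1114]
orientation: [-1.32, 1.015, -1.017]
contact_force: [-0.4, 0.2, 0.8]
grip_width: 0.06
```

```bash
python3 -c "
from h import *
st(-.14,.038,.092)
f=grab('side','s2')
im=cv2.cvtColor(f['image'],cv2.COLOR_RGB2BGR)[140:280,200:360]
cv2.imwrite('pics/s2c.png',cv2.resize(im,None,fx=5,fy=4,interpolation=cv2.INTER_CUBIC))"
```

```text
t 3.6667 s,n,z -0.1483 0.0424 0.1114 F [-0.45  0.16  0.83] w 0.05997684970767912
yaw err deg -0.1 ydir [ 1.4e-03 -5.0e-04 -1.0e+00] j [ 0.47  0.56 -0.45  1.83  0.32  0.82  0.12]
tool shift [-0.0083  0.0194  0.0043]
```

View pics/s2c.png

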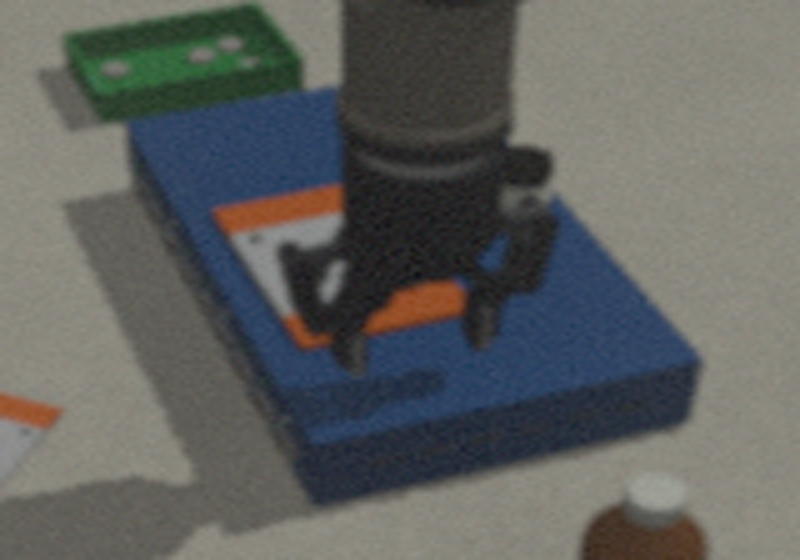

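The fingers are over the lid behind the plate, so I'll make a guarded descent.

Emit:
jog_arm(
  motion=[
    [0.7,[-0.002,0.006,0.002],[0,0,0]],
    [0.7,[-0.002,0.006,0.002],[0,0,0]],
    [0.7,[0,0.005,0],[0,0,0]],
    [0.7,[0,0.001,0],[0,0,0]],
    [0.7,[0,0,0],[0,0,0]],
    [0.7,[0,0,0],[0,0,0]],
    [0.7,[0,0,0],[0,0,0]],
  ],
)

```text
clock: 4.3
tcp_pos: [0.5851, -0.1332, 0.0924]
orientation: [-1.321, 1.015, -1.016]
contact_force: [-0.2, 0.1, 0.2]
grip_width: 0.0596
```

Emit:
jog_arm(
  motion=[
    [0.7,[0,0.001,0],[0,0,0]],
    [0.7,[0,0.001,0],[0,0,0]],
    [0.7,[0,0,0],[0,0,0]],
    [0.7,[0,0,0],[0,0,0]],
  ],
)

```text
clock: 4.63
tcp_pos: [0.5849, -0.1331, 0.0903]
orientation: [-1.321, 1.016, -1.015]
contact_force: [0.5, -0.0, 0.3]
grip_width: 0.0596
```

```bash
python3 -c "
from h import *
st(-.14,.038,.090)
f=grab('wrist','w2')
"
```

```text
t 4.6333 s,n,z -0.1436 0.0388 0.0903 F [ 0.48 -0.05  0.26] w 0.059555976350965066
yaw err deg -0.04 ydir [-1.e-04 -0.e+00 -1.e+00] j [ 0.45  0.59 -0.44  1.84  0.34  0.79  0.1 ]
tool shift [-0.0036  0.0003  0.0008]
```

View pics/w2.png

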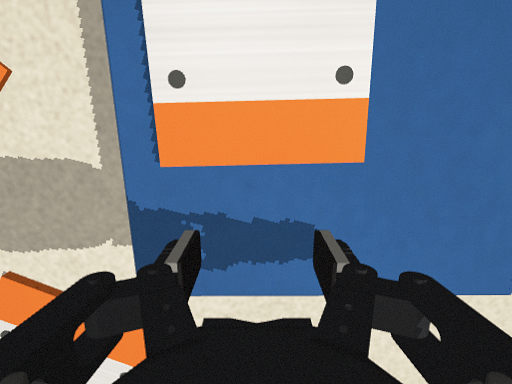

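The jaws, at columns 195–320, sit inside the plate's width of 160–364, and the rear edge is ahead of them at row 165. I'll keep descending until they feel the lid.

Emit:
jog_arm(
  motion=[
    [0.7,[0,0.001,0],[0,0,0]],
    [0.7,[0,0.001,0],[0,0,0]],
    [0.7,[0,0,0],[0,0,0]],
  ],
)

```text
clock: 4.93
tcp_pos: [0.5849, -0.1331, 0.0881]
orientation: [-1.321, 1.016, -1.015]
contact_force: [0.4, 0.9, -0.5]
grip_width: 0.0599
```

Emit:
jog_arm(
  motion=[
    [0.7,[0,0.001,0],[0,0,0]],
    [0.7,[0,0,0],[0,0,0]],
  ],
)

```text
clock: 5.1
tcp_pos: [0.5849, -0.1331, 0.0871]
orientation: [-1.321, 1.016, -1.015]
contact_force: [0.0, 0.0, -0.1]
grip_width: 0.0597
```

Emit:
jog_arm(
  motion=[
    [0.7,[0,0.001,0],[0,0,0]],
    [0.7,[0,0,0],[0,0,0]],
  ],
)

```text
clock: 5.27
tcp_pos: [0.5849, -0.1331, 0.0861]
orientation: [-1.321, 1.016, -1.015]
contact_force: [0.3, -0.4, -0.6]
grip_width: 0.0601
```

Emit:
jog_arm(
  motion=[
    [0.7,[0,0.001,0],[0,0,0]],
    [0.7,[0,0,0],[0,0,0]],
  ],
)

```text
clock: 5.43
tcp_pos: [0.5849, -0.1331, 0.0851]
orientation: [-1.321, 1.016, -1.015]
contact_force: [0.1, -0.6, -0.3]
grip_width: 0.0596
```

Emit:
jog_arm(
  motion=[
    [0.7,[0,0.001,0],[0,0,0]],
    [0.7,[0,0,0],[0,0,0]],
  ],
)

```text
clock: 5.6
tcp_pos: [0.585, -0.1331, 0.0842]
orientation: [-1.321, 1.015, -1.015]
contact_force: [0.1, -0.2, 0.1]
grip_width: 0.0599
```

Emit:
jog_arm(
  motion=[
    [0.7,[0,0.001,0],[0,0,0]],
    [0.7,[0,0,0],[0,0,0]],
  ],
)

```text
clock: 5.77
tcp_pos: [0.5851, -0.1331, 0.0841]
orientation: [-1.321, 1.015, -1.016]
contact_force: [-3.2, 0.3, 5.6]
grip_width: 0.0598
```

Emit:
jog_arm(
  motion=[
    [0.7,[0,0.001,0],[0,0,0]],
    [0.7,[0,0,0],[0,0,0]],
  ],
)

```text
clock: 5.93
tcp_pos: [0.5851, -0.1331, 0.084]
orientation: [-1.322, 1.015, -1.016]
contact_force: [-6.3, 0.6, 15.4]
grip_width: 0.0598
```

The fingertips touch the lid at TCP z = 0.084. I'll raise them about 2 mm off the lid and push.

Emit:
jog_arm(
  motion=[
    [0.7,[0,-0.002,0],[0,0,0]],
    [0.7,[0,-0.002,0],[0,0,0]],
    [0.7,[0,0,0],[0,0,0]],
    [0.7,[-0.004,0,0],[0,0,0]],
    [0.7,[-0.004,0,0],[0,0,0]],
    [0.7,[-0.004,0,0],[0,0,0]],
    [0.7,[-0.004,0,0],[0,0,0]],
    [0.7,[-0.004,0,0],[0,0,0]],
  ],
)

```text
clock: 6.6
tcp_pos: [0.5797, -0.113, 0.0862]
orientation: [-1.321, 1.015, -1.015]
contact_force: [0.0, 0.2, 0.9]
grip_width: 0.0598
```

Emit:
jog_arm(
  motion=[
    [0.7,[-0.004,0,0],[0,0,0]],
    [0.7,[-0.004,0,0],[0,0,0]],
    [0.7,[-0.004,0,0],[0,0,0]],
    [0.7,[-0.004,0,0],[0,0,0]],
    [0.7,[-0.004,0,0],[0,0,0]],
    [0.7,[-0.004,0,0],[0,0,0]],
  ],
)

```text
clock: 7.1
tcp_pos: [0.5736, -0.0905, 0.0863]
orientation: [-1.321, 1.016, -1.016]
contact_force: [-0.1, -1.3, -0.7]
grip_width: 0.0599
```

```bash
python3 -c "
from h import *
st(.061,.0388,.0863)
f=grab('wrist','w3')
"
```

```text
t 7.1 s,n,z -0.0996 0.0388 0.0863 F [-0.06 -1.34 -0.7 ] w 0.05988661070087347
yaw err deg -0.06 ydir [ 1.e-04 -3.e-04 -1.e+00] j [ 0.39  0.57 -0.44  1.89  0.34  0.76  0.02]
tool shift [-0.1606 -0.     -0.0002]
```

View pics/w3.png

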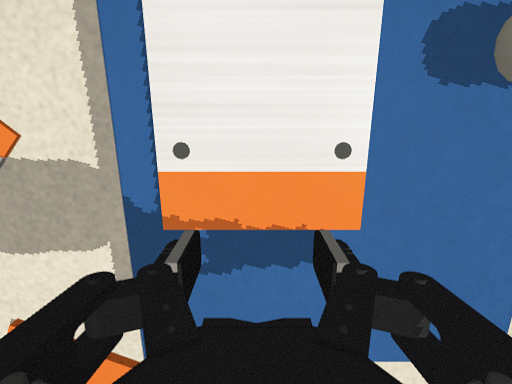

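The rear edge, at row 230 and now square, rests on both fingertips. I'll push on.

Emit:
jog_arm(
  motion=[
    [0.7,[-0.005,0,0],[0,0,0]],
    [0.7,[-0.005,0,0],[0,0,0]],
    [0.7,[-0.005,0,0],[0,0,0]],
    [0.7,[-0.005,0,0],[0,0,0]],
    [0.7,[-0.005,0,0],[0,0,0]],
    [0.7,[-0.005,0,0],[0,0,0]],
    [0.7,[-0.005,0,0],[0,0,0]],
    [0.7,[-0.005,0,0],[0,0,0]],
    [0.7,[-0.005,0,0],[0,0,0]],
    [0.7,[-0.005,0,0],[0,0,0]],
  ],
)

```text
clock: 7.98
tcp_pos: [0.5607, -0.0418, 0.0863]
orientation: [-1.321, 1.015, -1.015]
contact_force: [0.9, -1.5, 0.2]
grip_width: 0.0599
```

Emit:
jog_arm(
  motion=[
    [0.7,[-0.005,0,0],[0,0,0]],
    [0.7,[-0.005,0,0],[0,0,0]],
    [0.7,[-0.005,0,0],[0,0,0]],
    [0.7,[-0.005,0,0],[0,0,0]],
    [0.7,[-0.005,0,0],[0,0,0]],
    [0.7,[-0.005,0,0],[0,0,0]],
    [0.7,[-0.005,0,0],[0,0,0]],
    [0.7,[-0.005,0,0],[0,0,0]],
    [0.7,[-0.005,0,0],[0,0,0]],
    [0.7,[-0.005,0,0],[0,0,0]],
  ],
)

```text
clock: 8.82
tcp_pos: [0.5478, 0.0065, 0.0863]
orientation: [-1.321, 1.015, -1.016]
contact_force: [0.9, -0.6, 1.2]
grip_width: 0.0596
```

Emit:
jog_arm(
  motion=[
    [0.7,[-0.005,0,0],[0,0,0]],
    [0.7,[-0.005,0,0],[0,0,0]],
    [0.7,[-0.005,0,0],[0,0,0]],
    [0.7,[-0.005,0,0],[0,0,0]],
    [0.7,[-0.005,0,0],[0,0,0]],
    [0.7,[-0.003,0,0],[0,0,0]],
    [0.7,[-0.002,0,0],[0,0,0]],
    [0.7,[0,0,0],[0,0,0]],
  ],
)

```text
clock: 9.48
tcp_pos: [0.5401, 0.0358, 0.0863]
orientation: [-1.321, 1.015, -1.015]
contact_force: [-0.9, -0.2, 0.1]
grip_width: 0.06
```

```bash
python3 -c "
from h import *
st(.061,.0388,.0863)
f=grab('wrist','w4');g=grab('top','t4')
im=cv2.cvtColor(g['image'],cv2.COLOR_RGB2BGR)[110:250,160:345]
cv2.imwrite('pics/t4c.png',cv2.resize(cv2.convertScaleAbs(im,alpha=1.6),None,fx=4,fy=4,interpolation=cv2.INTER_CUBIC))
"
```

```text
t 9.4833 s,n,z 0.0312 0.0386 0.0863 F [-0.93 -0.25  0.05] w 0.06002291891376358
yaw err deg 0.01 ydir [-1.e-04  4.e-04 -1.e+00] j [ 0.18  0.52 -0.46  1.98  0.34  0.72 -0.22]
tool shift [-0.0298  0.     -0.0001]
```

View pics/w4.png

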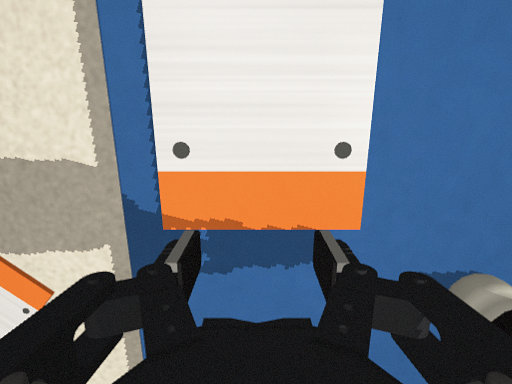

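View pics/t4c.png

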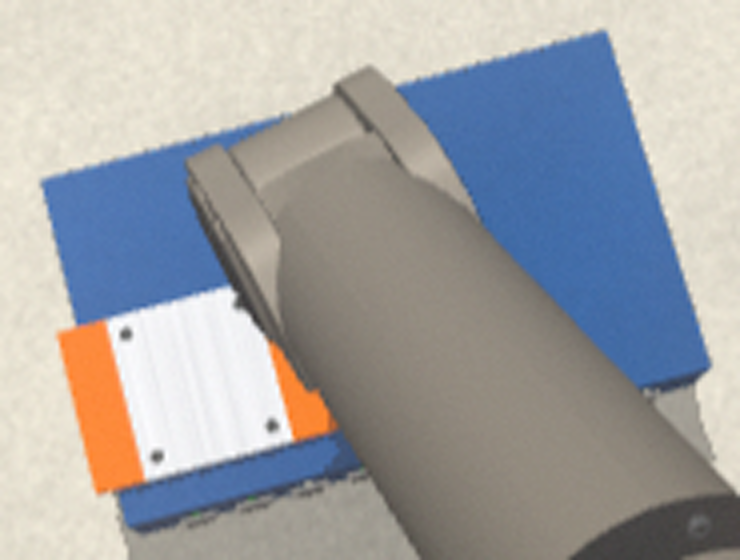

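The plate is straight and pressed square against the fingers (rear edge at row 230). In the top crop its front edge runs from (58,331) to (98,493), already a little past the end of the case. The jar, at (480,310) in the wrist view, is clear of the fingers. Next I'll measure how far is left.

```bash
python3 -c "
from h import *
cv=lambda a:(np.array(a,float)+.5)/4-.5+np.array([160,110])
def p(f,a,z):
    q=at_z(f,a,z)-c0; print((q@u).round(4),(q@n).round(4))
t=load('t4'); w=load('w4')
p(t,cv([(58,331),(98,493),(106,321),(144,484)]),.076)
p(t,cv([(42,181),(79,322),(119,492),(132,525)]),.07)
p(w,[(163,230),(361,229),(158,172),(366,172)],.076)
"
```

```text
[0.1914 0.1911 0.1623 0.1638] [-0.0143  0.086  -0.0127  0.0879]
[0.1798 0.1787 0.1798 0.177 ] [-0.1087 -0.0177  0.0879  0.1087]
[0.0428 0.0435 0.0724 0.0725] [ 0.0869 -0.0126  0.0868 -0.0121]
```

The front edge is 12–13 mm past the end of the case. I need about 42 mm, so push 30 mm more.

Emit:
jog_arm(
  motion=[
    [0.7,[-0.004,0,0],[0,0,0]],
    [0.7,[-0.004,0,0],[0,0,0]],
    [0.7,[-0.004,0,0],[0,0,0]],
    [0.7,[-0.004,0,0],[0,0,0]],
    [0.7,[-0.004,0,0],[0,0,0]],
    [0.7,[-0.004,0,0],[0,0,0]],
    [0.7,[-0.003,0,0],[0,0,0]],
    [0.7,[-0.002,0,0],[0,0,0]],
    [0.7,[-0.001,0,0],[0,0,0]],
    [0.7,[0,0,0],[0,0,0]],
  ],
)

```text
clock: 10.42
tcp_pos: [0.5325, 0.0645, 0.0863]
orientation: [-1.321, 1.015, -1.015]
contact_force: [0.5, 1.0, 0.2]
grip_width: 0.0596
```

Emit:
jog_arm(
  motion=[
    [0.7,[0.004,0,0],[0,0,0]],
    [0.7,[0.008,0,0],[0,0,0]],
    [0.7,[0.008,0,0],[0,0,0]],
    [0.7,[0.005,-0.005,0],[0,0,0]],
    [0.7,[0,-0.02,0],[0,0,0]],
    [0.7,[0,-0.03,0],[0,0,0]],
    [0.7,[0,-0.03,0],[0,0,0]],
    [0.7,[0,-0.03,0],[0,0,0]],
    [0.7,[0,-0.03,0],[0,0,0]],
    [0.7,[0,-0.02,0],[0,0,0]],
  ],
)

```text
clock: 11.25
tcp_pos: [0.5399, 0.0393, 0.2548]
orientation: [-1.318, 1.014, -1.018]
contact_force: [0.7, 0.5, -0.3]
grip_width: 0.0599
```

```bash
python3 -c "
from h import *
st()
f=grab('wrist','w5');g=grab('top','t5');grab('side','s5')
im=cv2.cvtColor(g['image'],cv2.COLOR_RGB2BGR)[110:250,140:325]
cv2.imwrite('pics/t5c.png',cv2.resize(cv2.convertScaleAbs(im,alpha=1.6),None,fx=4,fy=4,interpolation=cv2.INTER_CUBIC))
"
```

```text
t 11.25 s,n,z 0.0346 0.0379 0.2548 F [ 0.74  0.47 -0.26] w 0.059913632510123174
yaw err deg -0.09 ydir [ 3.5e-03  3.0e-04 -1.0e+00] j [ 0.26  0.3  -0.54  1.84  0.18  1.04 -0.09]
```

View pics/t5c.png

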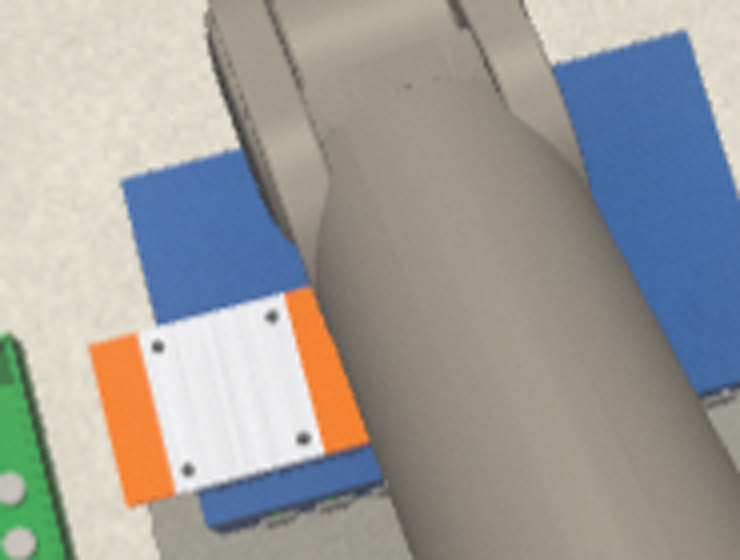

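View pics/w5.png

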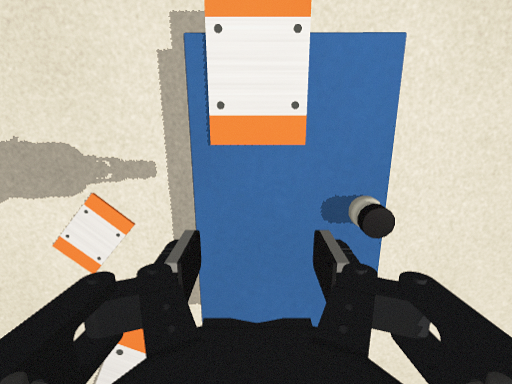

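View pics/s5.png

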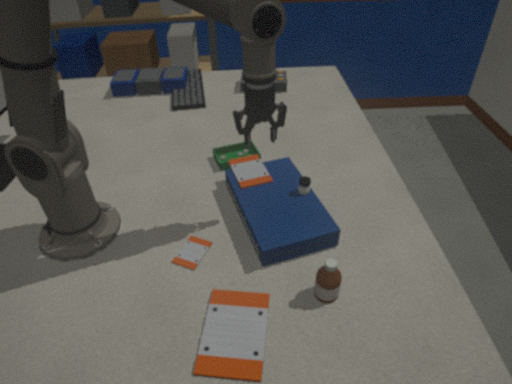

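The orange band is fully past the end of the case. In the top crop the front edge runs from (91,346) to (130,507) and its inner border sits beyond the blue edge. The tray, jar and bottle appear where they were. I'll put numbers on this.

```bash
python3 -c "
from h import *
cv=lambda a:(np.array(a,float)+.5)/4-.5+np.array([140,110])
def p(nm,f,a,z):
    q=at_z(f,a,z)-c0; print(nm,(q@u).round(4),(q@n).round(4))
t=load('t5'); w=load('w5')
p('front',t,cv([(91,346),(130,507)]),.076)
p('band in',t,cv([(138,336),(176,494)]),.076)
p('end',t,cv([(122,183),(157,325),(198,492)]),.07)
p('w rear',w,[(210,145),(305,145)],.076)
p('w band in',w,[(206,17),(311,17)],.076)
p('w end',w,[(184,33),(406,33)],.07)
print(at_depth(w,[(250,130),(230,80),(230,30)])[:,2], at_depth(t,cv([(115,420),(160,410),(220,390)]))[:,2])
a,b=load('top0'),t
p('tray',b,[(131,229)],.03)
d=np.abs(a['image'].astype(int)-b['image']).sum(2)
print('tray diff',d[190:270,100:155].mean(),'ref',d[290:370,30:120].mean(),'bottle',d[125:162,352:390].mean())
q=at_depth(w,[(376,220)])-c0; print('jar',q@u,q@n,q[0,2])
"
```

```text
front [0.2204 0.2201] [-0.0128  0.0866]
band in [0.1921 0.1924] [-0.0114  0.0862]
end [0.1801 0.1802 0.1803] [-0.1075 -0.0163  0.0877]
w rear [0.0721 0.072 ] [ 0.0877 -0.0123]
w band in [0.1916 0.1916] [ 0.0862 -0.0128]
w end [0.1796 0.1796] [ 0.1092 -0.1072]
[0.07531352 0.07337426 0.07534289] [0.08062286 0.07802152 0.07884935]
tray [0.3198] [0.0363]
tray diff 11.1725 ref 15.53111111111111 bottle 12.376955903271693
jar [0.00196682] [-0.07956222] 0.11341973160567381
```

The overhang is about 41 mm, so the band's inner edge is 12 mm past the end of the case. The plate is straight, flat and 22 mm inside the near long side. Handing in.

```bash
python3 -c "
from h import *
st(); print(r.hand_in())"
```

```text
t 11.4 s,n,z 0.0345 0.0377 0.2534 F [-0.48  0.04 -0.68] w 0.059636817180418064
yaw err deg -0.1 ydir [ 0.0041 -0.     -1.    ] j [ 0.26  0.3  -0.54  1.85  0.18  1.04 -0.09]
the job is handed in; nothing more can be done
None
```

I pushed the middle-sized plate about 170 mm along the case towards the tray, with both fingertips on its rear edge. Then I backed off, raised the hand and handed in at 11.4 s.

**Plate:** In my last top and wrist pictures it sticks out about 41 mm past the end of the case, with the whole orange band about 12 mm clear of that end. That leaves about 73 % of the plate on the lid. It is straight to within my measuring error and about 22 mm inside the nearer long side. Depth readings on it scatter by a few mm (73–81 mm, expected 76), with no sign of a tilt.

**Tray, bottle and jar:** The tray and bottle look unchanged against the first top picture. I measured the jar about 5 mm from where I first put it. I put that down to reading a different point on its cap, because the fingers passed well clear of it.

**Hand:** It finished with the tool at 0.25 m height, touching nothing. The largest force was about 17 N, when the fingertips briefly felt for the lid. No check failed.

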